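Sweep the hex nuts off the inspection plate into the catch tray

ROBOT

A 6-joint arm with a two-finger parallel gripper is mounted at the origin on the work surface. World frame = base frame: x ahead of the robot, y to its left, z up, the work surface at z = 0. Lengths are in m, angles in rad, forces in N, time in s.
With the tool pointing down it reaches from about 0.3 to 0.775 m from the base axis. Payload 14.6 kg.
Tool frame: the origin (TCP) lies on the mounting face of the last link; the fingertips stand 199 mm ahead of it and the grasp point (between the pads) lies 180 mm ahead of it; z points along the fingers, y is the direction in which the jaws open and shut (so a half turn about z gives the same grasp; the last joint's range is limited). The gripper opens to 94 mm and grips with 3 to 60 N. Pads are 16 mm wide; open, the fingers measure 119 mm over their backs; the gripper's body (75 mm by 177 mm) begins 78 mm behind the grasp point.
Start: joints at [-1.217, 0.3, 1.521, -0, 1.321, -0.067], TCP at [0.225, -0.502, 0.405] pointing down, gripper open.
Joint ranges: [-3.03, 3.03], [-0.79, 2.21], [0.23, 2.52], [-1.04, 4.18], [0, 3.07], [-2.55, 2.55]. Speed limits (rad/s): [2.22, 2.22, 2.57, 3.14, 3.14, 3.14].

INTERFACE

Orientations are given as [roll, pitch, yaw] about the fixed x, y, z axes, in that order (R = Rz(yaw) Ry(pitch) Rx(roll)).
In Python, from station import sensors, vision, job gives the robot as it stands. The module is installed in compiled form; this text tells all that it offers.
- The arm moves only by the tool arm_command, never from a script. Its argument "plan" is one flat list of numbers, 5 for each row, row after row: the closure, from -1 (fully open) to 1 (shut), so that 0 is half open, then the shift along the world's x, y, z scaled (see below), then the turn about the world's z scaled (see below). A call has 1 to 20 rows; each row is the pose to reach, as a shift and turn from the pose commanded when the call began; what a row does not reach only later rows make up. The controller multiplies each number of a shift by 400 mm and each number of a turn by 120 degrees. A row lasts 1/10 s, in which the tool goes at most 50 mm and 8.59 degrees, less where a joint would pass 70% of its speed; a pose out of reach is approached as far as the arm can. A call with a number of a shift or a turn outside -1 to 1 is refused whole. A call with a gripper value outside its range is refused whole. The fingers move at their own pace and stop on an object; "newtons" is the grip in N (left out, the last holds). Time passes only in rows, so rows that repeat a pose let the fingers close. It gives the time, the measured TCP pose, the force and the opening at its end, in the units of the state.
- sensors.get_obs(): the state, without advancing time (a new reading comes with each control period).
- vision.camera(name): name is "scene" or "top" or "wrist"; returns the picture (420x560x3 uint8, blue, green, red); there is no depth.
- vision.camera_params(name): a dict with "intrinsics" (3x3 intrinsics, pixels), "rvec" (rotation vector, rad) and "tvec" (3), from world to camera coordinates, as OpenCV has them. Camera axes: x right, y down, z forward; pixel columns grow to the right and rows downward; lengths in m; the calibration is good to about 2 mm. A picture is of the moment at which its call begins: read the wrist's pose just before it. camera_params takes no time and is no camera call; for the wrist camera it gives the pose at the moment of the call.
- job.hand_in(): hands the job in, once; it reports no verdict.
Trained networks look in the newest picture that a camera, given by its name, has taken for a name from the list of things; names that differ only in an ending like _2 or _b are one class to them, and where a whole thing is asked for, a point or a joint stands for the part that bears it (a point fixed in the world has none). Each returns a list of dicts, best first, with "confidence" (0 to 1); they miss things now and then, are a little off and sometimes report something else, mostly with a low value. They report only what shows in the picture. A call takes as long as a camera call.
- vision.search_frame(name, camera): "at" ([row, column] in pixels, amid what is visible of it).
- vision.silhouettes(name, camera): "mask" (420x560 bool, what is visible of it) and "at" ([row, column] in pixels, amid what is visible of it).
- vision.pinpoint(name, camera): "at" ([row, column] in pixels: a listed point, or the origin of a listed thing).
The state is a dict: "time_s": time; "qpos": joint angles; "joint_vel": joint speeds; "tau": joint torques, N m; "ee_pos": TCP position; "eef_rot": TCP orientation; "force": force on the tool from outside, world axes, zero at the start; "moment": the same for the moment, N m; "grip_width": finger opening in m.
Only numpy, scipy, OpenCV 4.12 (cv2) and the standard library are available. Lean on these libraries where they do the work, as an engineer would, in place of code of your own. Each camera call takes 0.05 s, during which the arm holds its last target.

TASK

With closed fingers, sweep the three hex nuts across the inspection plate and off its edge so that they all drop into the open steel tray beside it. Push them only, do not pick anything up, and leave the two round piston pins standing where they are on the plate and everything else on the bench alone.

Things in the scene. Friction and masses are not known exactly. Their poses are not given: they have to be found in the camera images.
- plate: Fixed inspection plate, a rectangular slab with green sides and a flat dark steel top, 250 mm (its x) by 280 mm (its y), no rims. Origin: centre of its underside, on the bench. Its top is 40 mm above the bench. The tray lies against one of its two 250 mm long edges (its +y or its -y edge), the closed case against the other.
- tray: Fixed, empty, open-topped bare sheet-steel tray, 270 mm (its x) by 110 mm (its y), 32 mm tall, walls and floor 3 mm, its axes parallel to the plate's. It stands on the bench 1 mm from the plate's edge, its rim 8 mm below the plate's top. Origin: centre of its underside.
- case: Fixed closed flat gauge case with a black lid, grey below, 270 by 110 mm, 36 mm tall, on the opposite side of the plate from the tray. Origin: centre of its underside. Nothing belongs on it.
- nut0_center (a point): Centre of one of the three loose steel hex nuts lying flat on the plate: 30 mm across flats, 35 mm across corners, 16 mm thick, 20 mm bore, 45 to 90 g. Its z axis is the bore. Nuts and piston pins lie in five different rows 48 mm apart along the plate's x (each within 4 mm of its row), so each nut has a free straight lane along the plate's y to the tray's edge.
- nut1_center (a point): Centre of one of the three loose steel hex nuts lying flat on the plate: 30 mm across flats, 35 mm across corners, 16 mm thick, 20 mm bore, 45 to 90 g. Its z axis is the bore. Nuts and piston pins lie in five different rows 48 mm apart along the plate's x (each within 4 mm of its row), so each nut has a free straight lane along the plate's y to the tray's edge.
- nut2_center (a point): Centre of one of the three loose steel hex nuts lying flat on the plate: 30 mm across flats, 35 mm across corners, 16 mm thick, 20 mm bore, 45 to 90 g. Its z axis is the bore. Nuts and piston pins lie in five different rows 48 mm apart along the plate's x (each within 4 mm of its row), so each nut has a free straight lane along the plate's y to the tray's edge.
- pin0_center (a point): Centre of one of the two loose round steel piston pins standing upright on end among the nuts on the plate: plain tube, 22 mm outside, 12 mm bore, 45 mm tall. To be left standing where it is. z axis is its bore.
- pin1_center (a point): Centre of one of the two loose round steel piston pins standing upright on end among the nuts on the plate: plain tube, 22 mm outside, 12 mm bore, 45 mm tall. To be left standing where it is. z axis is its bore.
- wrench: Steel wrench lying on the bench beyond the plate; a bystander, to be left alone. Origin at the underside.
- driver: Screwdriver with black handle lying on the bench beyond the plate; a bystander, to be left alone. Origin at the underside.
- oil: White oil bottle, 60 mm wide, 140 mm tall, standing on the bench; a bystander, to be left alone. Origin at the underside.
- sleeve: Dark steel cylinder sleeve, 72 mm wide, 85 mm tall, standing on the bench; a bystander, to be left alone. Origin at the underside.
- conrod: Dark steel connecting rod, about 190 mm long, lying on the bench; a bystander, to be left alone. Origin at the underside.

How it is judged:
At the end, for the whole second after the job is handed in: The centres of all three nuts are inside the tray's walls and below its rim; both piston pins are within 15 mm of where they started and upright within 0.2 rad; the five bench bystanders are within 30 mm of where they started (x of nut0_center in the frame of tray between -0.132 and 0.132 m and y of nut0_center in the frame of tray between -0.052 and 0.052 m and z of nut0_center in the frame of tray between 0 and 0.032 m and x of nut1_center in the frame of tray between -0.132 and 0.132 m and y of nut1_center in the frame of tray between -0.052 and 0.052 m and z of nut1_center in the frame of tray between 0 and 0.032 m and x of nut2_center in the frame of tray between -0.132 and 0.132 m and y of nut2_center in the frame of tray between -0.052 and 0.052 m and z of nut2_center in the frame of tray between 0 and 0.032 m and distance of each of pin0_center, pin1_center from where it was at the start of the episode below 0.015 m and angle between each of pin0_center, pin1_center's own z axis and vertical below 0.2 rad and distance of each of wrench, driver, oil, sleeve, conrod from where it was at the start of the episode below 0.03 m); the robot touches nothing.
It fails at once if a nut is lifted: its centre rises more than 25 mm above its height on the plate (height (world z) of any of nut0_center, nut1_center, nut2_center above 0.073 m).
It fails at once if a piston pin is moved by more than 15 mm or tipped by more than 0.35 rad (distance of any of pin0_center, pin1_center from where it was at the start of the episode above 0.015 m or angle between any of pin0_center, pin1_center's own z axis and vertical above 0.35 rad).
It fails at once if the wrench, screwdriver, oil bottle, sleeve or connecting rod is moved by more than 30 mm (distance of any of wrench, driver, oil, sleeve, conrod from where it was at the start of the episode above 0.03 m).
It also fails if it takes over 61 s, if anything falls off the work surface, if the arm or the gripper's body presses on something with over 40 N, if the wrist force passes 120 N, or if a joint passes its speed limit or range.

## Working session

There is one attempt and no reset: what is moved stays moved. The work goes in short steps, Python scripts to look and compute and a tool call to move; the robot and the scene stay as the last step left them, time stands still between calls to the robot, and variables do not carry over. Pictures are saved under pics/ and viewed, and the job is handed in when it is done.

Besides the shell and the picture viewer there is one more tool, called after "Emit:" as name(argument=value, ...) on one line, values as JSON. arm_command: Moves the arm, as the interface text tells. Its arguments: {"type":"object","properties":{"plan":{"type":"array"},"newtons":{"type":"number"}},"required":["plan"]}

```bash
mkdir -p pics; python3 - <<'E'
from station import sensors, vision, job
import cv2
for n in ["scene","top"]:
    im=vision.camera(n); cv2.imwrite(f"pics/{n}0.png",im)
    p=vision.camera_params(n); print(n,p)
    for t in ["nut0_center","pin0_center","plate","tray","case"]:
        for d in vision.pinpoint(t,n): print(t,[round(float(a)) for a in d["at"]],round(d["confidence"],2))
print(sensors.get_obs())
E
```

```text
scene {'intrinsics': array([[439.33806808,   0.        , 267.35883843],
       [  0.        , 439.33806808, 211.25566037],
       [  0.        ,   0.        ,   1.        ]]), 'rvec': array([ 2.20875492,  0.67944348, -0.28279587]), 'tvec': array([-0.49268903, -0.188489  ,  1.62059403])}
nut0_center [204, 243] 0.58
nut0_center [208, 252] 0.27
pin0_center [220, 279] 0.69
plate [209, 264] 0.74
tray [178, 293] 0.84
case [245, 229] 0.72
case [195, 231] 0.48
top {'intrinsics': array([[380.04008568,   0.        , 281.0132238 ],
       [  0.        , 380.04008568, 205.69585923],
       [  0.        ,   0.        ,   1.        ]]), 'rvec': array([ 2.14597132, -2.17980605,  0.14031358]), 'tvec': array([6.52905428e-04, 6.16015798e-01, 1.08725507e+00])}
nut0_center [241, 283] 0.47
pin0_center [194, 287] 0.53
plate [231, 263] 0.8
plate [209, 121] 0.17
tray [239, 196] 0.76
case [221, 327] 0.94
case [209, 121] 0.41
{'time_s': 0.6, 'qpos': array([-1.21662190e+00,  2.99904930e-01,  1.52103235e+00,  9.50574266e-06,
        1.32068206e+00, -6.65998304e-02]), 'joint_vel': array([-0.00047743, -0.00051373, -0.00146202, -0.00104217,  0.00105842,
       -0.00025733]), 'tau': array([ 1.28297339e-03, -5.31476748e+01, -3.52824640e+01,  7.08636898e-02,
        2.13017059e-02,  5.36565437e-06]), 'ee_pos': array([ 0.22465041, -0.50201355,  0.40462918]), 'eef_rot': array([-3.14156664e+00, -1.09651970e-05,  4.20771900e-01]), 'force': array([0.40795458, 0.09566207, 0.02554867]), 'moment': array([ 0.03991343, -0.02073657, -0.00535539]), 'grip_width': 0.09390330284737668}
```

View pics/top0.png

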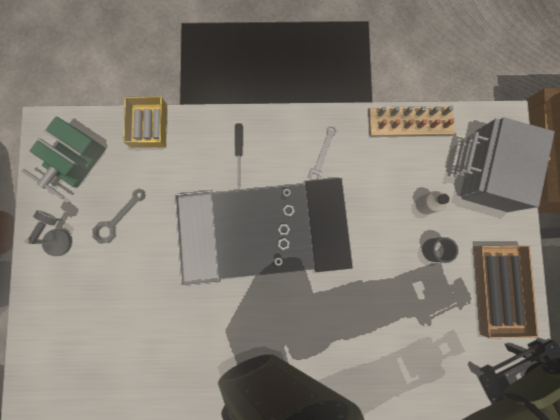

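View pics/scene0.png

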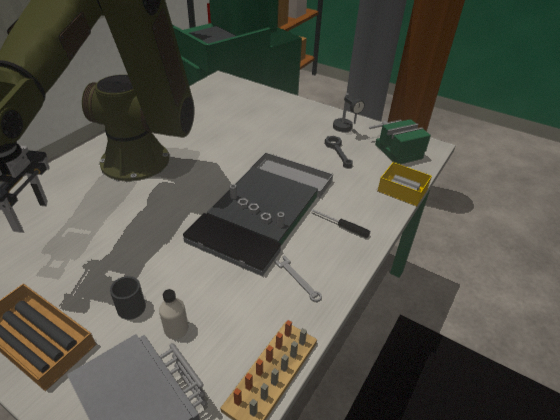

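```bash
python3 - <<'E'
import cv2
a=cv2.imread("pics/top0.png"); c=a[140:320,150:370]; cv2.imwrite("pics/top0z.png",cv2.resize(c,None,fx=3.3,fy=3.3,interpolation=cv2.INTER_CUBIC))
a=cv2.imread("pics/scene0.png"); c=a[120:300,170:370]; cv2.imwrite("pics/scene0z.png",cv2.resize(c,None,fx=3.3,fy=3.3,interpolation=cv2.INTER_CUBIC))
E
```

```text
(no output)
```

View pics/top0z.png

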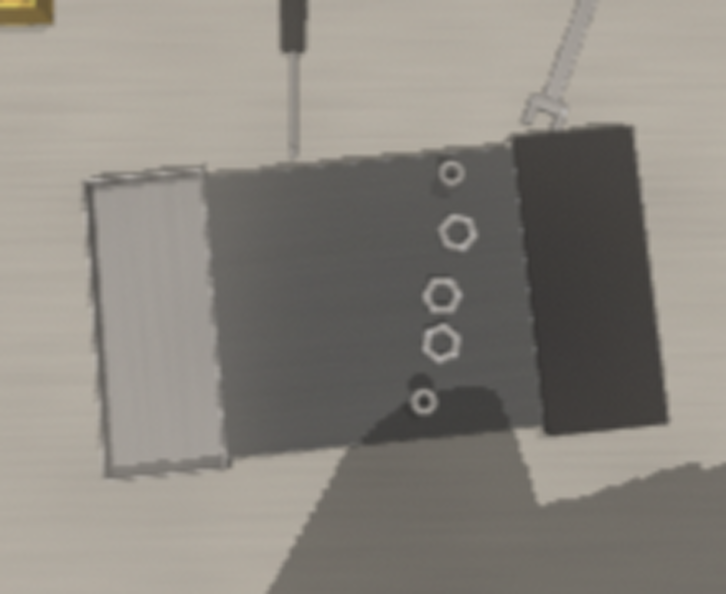

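View pics/scene0z.png

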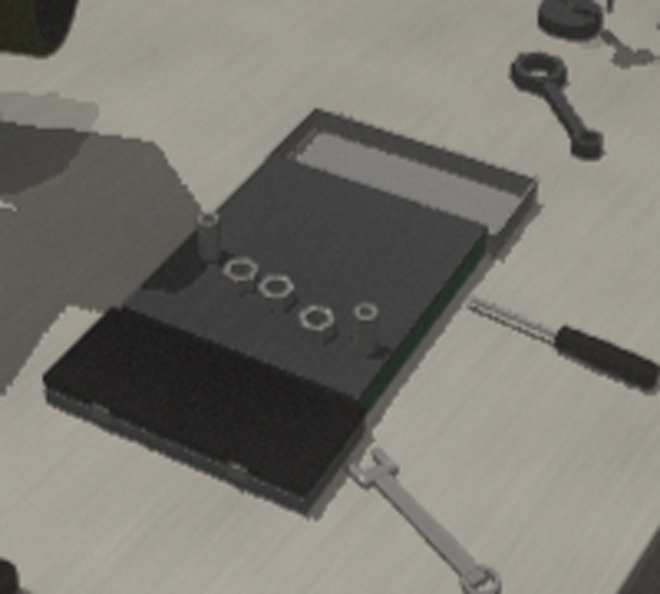

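```bash
cat > h.py <<'E'
import numpy as np,cv2
from station import sensors, vision, job
def ray(cam_p,uv,z):
    K,r,t=cam_p["intrinsics"],cam_p["rvec"],np.asarray(cam_p["tvec"]).ravel()
    R,_=cv2.Rodrigues(np.asarray(r)); c=-R.T@t
    d=R.T@np.linalg.inv(K)@np.array([uv[0],uv[1],1.]); s=(z-c[2])/d[2]; return (c+s*d)
E
python3 - <<'E'
from h import *
import itertools
pt=vision.camera_params("top"); ps=vision.camera_params("scene")
# top zoom px -> /3.3 + offset
def T(x,y): return ((x+.5)/3.3+150-.5,(y+.5)/3.3+140-.5)
def S(x,y): return ((x+.5)/3.3+170-.5,(y+.5)/3.3+120-.5)
for n,p,z in [("pinA",(452,173),.085),("nutA",(458,232),.056),("nutB",(442,295),.056),("nutC",(441,343),.056),("pinB",(424,401),.085),
 ("plate++",(206,172),.04),("plate+-",(513,143),.04),("plate-+",(229,458),.04),("plate--",(541,426),.04)]:
    print("top",n,ray(pt,T(*p),z).round(4))
for n,p,z in [("pinA",(366,311),.085),("nutA",(316,317),.056),("nutB",(275,286),.056),("nutC",(240,268),.056),("pinB",(208,217),.085),("plate++",(487,232),.04),]:
    print("scene",n,ray(ps,S(*p),z).round(4))
for cam in ["top","scene"]:
  vision.camera(cam); p=vision.camera_params(cam)
  for nm,z in [("nut0_center",.048),("pin0_center",.0625)]:
    for d in vision.silhouettes(nm,cam):
        m=d["mask"]; print(cam,nm,round(d["confidence"],2),m.sum(),np.round(d["at"],1),ray(p,d["at"][::-1],z+.005).round(4))
E
```

```text
top pinA [ 0.649  -0.0251  0.085 ]
top nutA [ 0.6009 -0.0302  0.056 ]
top nutB [ 0.5456 -0.0152  0.056 ]
top nutC [ 0.5038 -0.0136  0.056 ]
top pinB [0.4548 0.002  0.085 ]
top plate++ [0.6603 0.1945 0.04  ]
top plate+- [ 0.6826 -0.0817  0.04  ]
top plate-+ [0.4072 0.173  0.04  ]
top plate-- [ 0.4303 -0.1003  0.04  ]
scene pinA [ 0.6527 -0.0232  0.085 ]
scene nutA [ 0.6032 -0.0282  0.056 ]
scene nutB [ 0.5477 -0.0143  0.056 ]
scene nutC [ 0.5056 -0.0119  0.056 ]
scene pinB [0.457 0.004 0.085]
scene plate++ [0.6627 0.1888 0.04  ]
top nut0_center 0.52 39 [240. 283.] [ 0.5142 -0.013   0.053 ]
top nut0_center 0.39 664 [250.  443.2] [ 0.4781 -0.4748  0.053 ]
scene pin0_center 0.52 86 [206.7 252.6] [ 0.5555 -0.0273  0.0675]
```

Emit:
arm_command(plan=[1, 0.95, 0.95, -0.1, 0.589, 1, 0.95, 0.95, -0.1, 0.589, 1, 0.95, 0.95, -0.1, 0.589, 1, 0.95, 0.95, -0.1, 0.589, 1, 0.95, 0.95, -0.1, 0.589, 1, 0.95, 0.95, -0.1, 0.589, 1, 0.95, 0.95, -0.1, 0.589, 1, 0.95, 0.95, -0.1, 0.589, 1, 0.95, 0.95, -0.1, 0.589, 1, 0.95, 0.95, -0.1, 0.589, 1, 0.95, 0.95, -0.1, 0.589, 1, 0.95, 0.95, -0.1, 0.589, 1, 0.95, 0.95, -0.1, 0.589, 1, 0.95, 0.95, -0.1, 0.589, 1, 0.95, 0.95, -0.1, 0.589], newtons=20)

```text
time_s: 2.4
ee_pos: [0.6041, -0.1231, 0.365]
eef_rot: [3.141, 0.0, 1.653]
force: [-0.5, 0.2, 0.6]
grip_width: 0.0008
```

```bash
python3 - <<'E'
from h import *
o=sensors.get_obs(); print({k:np.round(o[k],4) for k in ["time_s","qpos","ee_pos","eef_rot","force","grip_width"]})
p=vision.camera_params("wrist"); im=vision.camera("wrist"); cv2.imwrite("pics/w1.png",im); cv2.imwrite("pics/t1.png",vision.camera("top")[100:320,130:390].repeat(3,0).repeat(3,1)[:600,:780])
np.savez("wp1.npz",**p)
for n,q in dict(pinA=(.651,-.024,.085),nutA=(.602,-.029,.056),nutB=(.5466,-.0148,.056),nutC=(.5047,-.0128,.056),pinB=(.456,.003,.085)).items():
    print(n,cv2.projectPoints(np.array([q]),p["rvec"],p["tvec"],p["intrinsics"],None)[0].ravel().round(0))
E
```

```text
{'time_s': np.float64(2.4), 'qpos': array([-2.6030e-01,  4.7990e-01,  1.3662e+00, -1.0000e-04,  1.2950e+00,
       -3.4250e-01]), 'ee_pos': array([ 0.6041, -0.1231,  0.365 ]), 'eef_rot': array([3.1413e+00, 2.0000e-04, 1.6529e+00]), 'force': array([-0.5312,  0.1684,  0.6297]), 'grip_width': np.float64(0.0008)}
pinA [347. 110.]
nutA [287. 113.]
nutB [228.  92.]
nutC [182.  85.]
pinB [108.  54.]
```

View pics/w1.png

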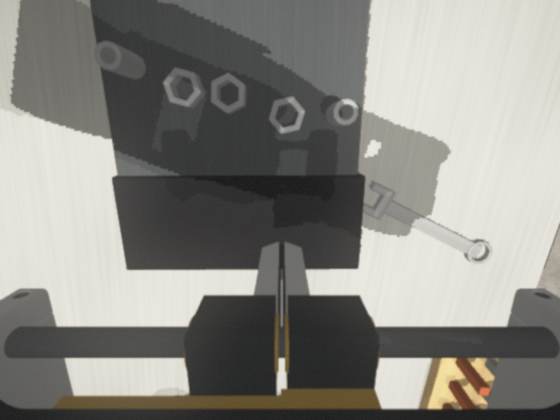

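View pics/t1.png

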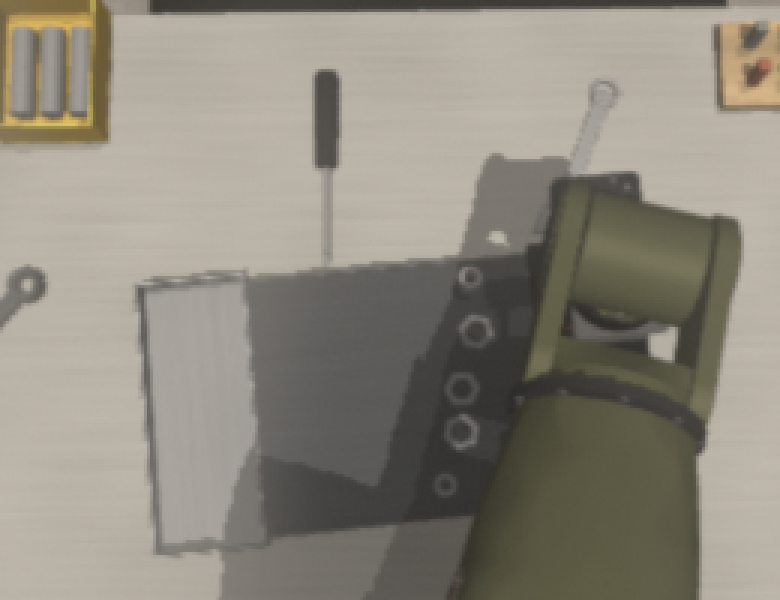

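Emit:
arm_command(plan=[1, 0, 0.1335, 0, 0, 1, 0, 0.1335, 0, 0, 1, 0, 0.1335, -0.1, 0, 1, 0, 0.1335, -0.2, 0, 1, 0, 0.1335, -0.27, 0, 1, 0, 0.1335, -0.3025, 0, 1, 0, 0.1335, -0.3025, 0])

```text
time_s: 3.2
ee_pos: [0.6045, -0.0691, 0.2425]
eef_rot: [-3.139, -0.001, 1.654]
force: [0.0, -0.8, 0.8]
grip_width: 0.0003
```

```bash
python3 - <<'E'
from h import *
o=sensors.get_obs(); print({k:np.round(o[k],4) for k in ["time_s","ee_pos","eef_rot","force","grip_width"]})
cv2.imwrite("pics/w2.png",vision.camera("wrist"));cv2.imwrite("pics/s2.png",cv2.resize(vision.camera("scene")[100:300,150:390],None,fx=3,fy=3))
E
```

```text
{'time_s': np.float64(3.2), 'ee_pos': array([ 0.6045, -0.0691,  0.2425]), 'eef_rot': array([-3.1394e+00, -5.0000e-04,  1.6540e+00]), 'force': array([ 0.031 , -0.7596,  0.7577]), 'grip_width': np.float64(0.0003)}
```

View pics/w2.png

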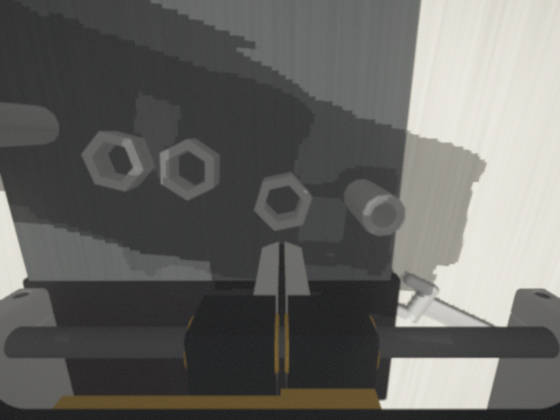

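View pics/s2.png

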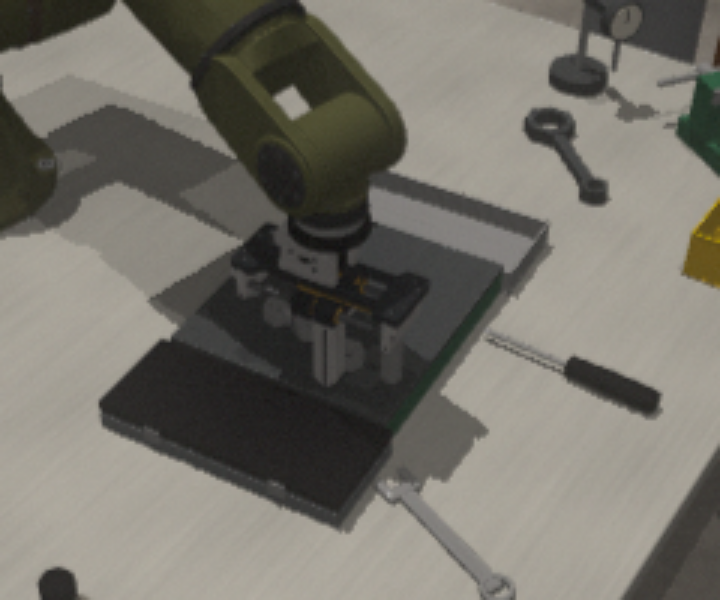

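Emit:
arm_command(plan=[1, -0.0027, 0.033, 0, 0, 1, -0.0055, 0.067, 0, 0, 1, -0.0082, 0.1, 0, 0, 1, -0.011, 0.134, 0, 0, 1, -0.0137, 0.167, 0, 0, 1, -0.0165, 0.2, 0, 0, 1, -0.0192, 0.234, 0, 0, 1, -0.022, 0.267, 0, 0, 1, -0.0247, 0.3, 0, 0, 1, -0.0275, 0.334, 0, 0, 1, -0.0302, 0.367, 0, 0, 1, -0.033, 0.4, 0, 0, 1, -0.0357, 0.434, 0, 0, 1, -0.0385, 0.467, 0, 0, 1, -0.0412, 0.5, 0, 0, 1, -0.044, 0.534, 0, 0, 1, -0.0467, 0.567, 0, 0, 1, -0.0495, 0.6, 0, 0, 1, -0.0522, 0.634, 0, 0, 1, -0.055, 0.668, 0, 0])

```text
time_s: 5.3
ee_pos: [0.5825, 0.1998, 0.2436]
eef_rot: [-3.141, -0.0, 1.654]
force: [-0.0, -0.8, -0.2]
grip_width: 0.0005
```

```bash
python3 - <<'E'
from h import *
o=sensors.get_obs(); print({k:np.round(o[k],4) for k in ["time_s","ee_pos","eef_rot","force","grip_width"]})
cv2.imwrite("pics/w3.png",vision.camera("wrist"));cv2.imwrite("pics/s3.png",cv2.resize(vision.camera("scene")[100:300,150:390],None,fx=3,fy=3))
E
```

```text
{'time_s': np.float64(5.3), 'ee_pos': array([0.5825, 0.1998, 0.2436]), 'eef_rot': array([-3.1414e+00, -1.0000e-04,  1.6544e+00]), 'force': array([-0.0393, -0.7946, -0.2223]), 'grip_width': np.float64(0.0005)}
```

View pics/w3.png

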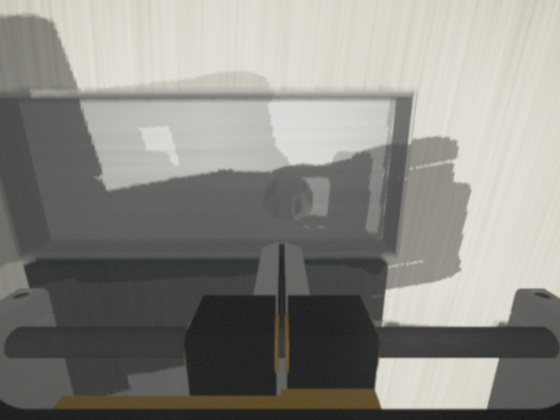

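View pics/s3.png

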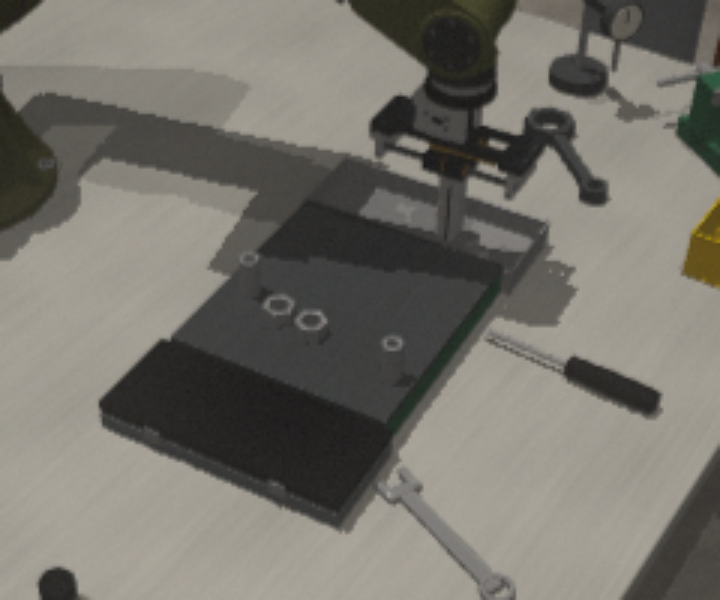

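Emit:
arm_command(plan=[1, 0, 0, 0.15, 0, 1, 0, 0, 0.3, 0, 1, 0, 0, 0.3025, 0, 1, -0.016, -0.11, 0.3025, 0, 1, -0.03, -0.22, 0.3025, 0, 1, -0.045, -0.33, 0.3025, 0, 1, -0.06, -0.44, 0.3025, 0, 1, -0.075, -0.55, 0.3025, 0, 1, -0.082, -0.642, 0.3025, 0, 1, -0.082, -0.642, 0.3025, 0, 1, -0.082, -0.642, 0.3025, 0, 1, -0.082, -0.642, 0.2, 0, 1, -0.082, -0.642, 0.1, 0, 1, -0.082, -0.642, 0.03, 0, 1, -0.082, -0.642, 0, 0, 1, -0.082, -0.642, 0, 0, 1, -0.082, -0.642, 0, 0])

```text
time_s: 7.1
ee_pos: [0.5503, -0.0578, 0.2449]
eef_rot: [3.14, 0.0, 1.655]
force: [-0.8, -0.7, -0.6]
grip_width: 0.0004
```

```bash
python3 - <<'E'
from h import *
o=sensors.get_obs(); print({k:np.round(o[k],4) for k in ["time_s","ee_pos","eef_rot","force","grip_width"]})
cv2.imwrite("pics/w4.png",vision.camera("wrist"))
E
```

```text
{'time_s': np.float64(7.1), 'ee_pos': array([ 0.5503, -0.0578,  0.2449]), 'eef_rot': array([3.140e+00, 4.000e-04, 1.655e+00]), 'force': array([-0.7508, -0.7314, -0.565 ]), 'grip_width': np.float64(0.0004)}
```

View pics/w4.png

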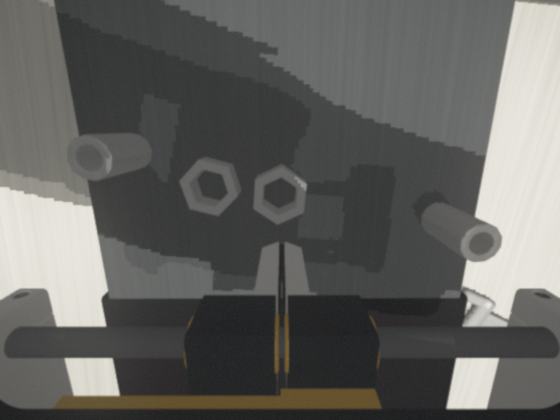

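Emit:
arm_command(plan=[1, -0.0057, 0.032, 0, 0, 1, -0.0082, 0.063, 0, 0, 1, -0.0108, 0.095, 0, 0, 1, -0.0134, 0.126, 0, 0, 1, -0.016, 0.158, 0, 0, 1, -0.0186, 0.189, 0, 0, 1, -0.0212, 0.221, 0, 0, 1, -0.0238, 0.252, 0, 0, 1, -0.0264, 0.284, 0, 0, 1, -0.029, 0.315, 0, 0, 1, -0.0316, 0.347, 0, 0, 1, -0.0342, 0.378, 0, 0, 1, -0.0368, 0.41, 0, 0, 1, -0.0394, 0.441, 0, 0, 1, -0.042, 0.473, 0, 0, 1, -0.0446, 0.504, 0, 0, 1, -0.0472, 0.536, 0, 0, 1, -0.0498, 0.567, 0, 0, 1, -0.0524, 0.599, 0, 0, 1, -0.055, 0.63, 0, 0])

```text
time_s: 9.15
ee_pos: [0.5277, 0.1949, 0.2436]
eef_rot: [-3.141, -0.0, 1.654]
force: [-0.0, 0.3, 0.1]
grip_width: 0.0005
```

```bash
python3 - <<'E'
from h import *
o=sensors.get_obs(); print({k:np.round(o[k],4) for k in ["time_s","ee_pos","eef_rot","force","grip_width"]})
cv2.imwrite("pics/w5.png",vision.camera("wrist"));cv2.imwrite("pics/s5.png",cv2.resize(vision.camera("scene")[100:300,150:390],None,fx=3,fy=3))
E
```

```text
{'time_s': np.float64(9.15), 'ee_pos': array([0.5277, 0.1949, 0.2436]), 'eef_rot': array([-3.1415e+00, -1.0000e-04,  1.6544e+00]), 'force': array([-0.0079,  0.2622,  0.1193]), 'grip_width': np.float64(0.0005)}
```

View pics/w5.png

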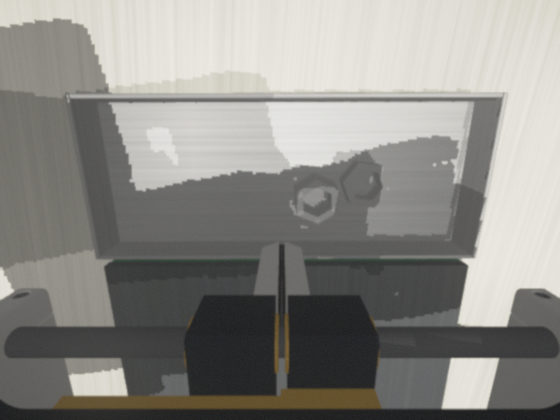

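View pics/s5.png

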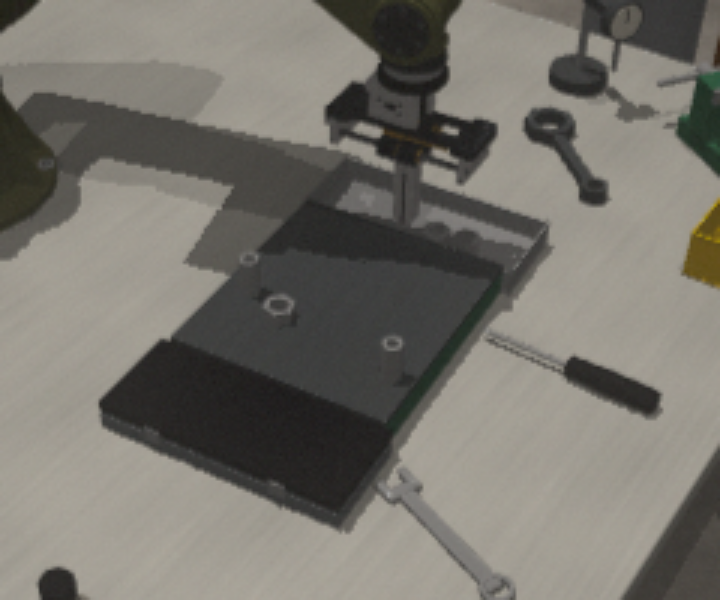

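Emit:
arm_command(plan=[1, 0, 0, 0.15, 0, 1, 0, 0, 0.3, 0, 1, 0, 0, 0.3025, 0, 1, -0.01, -0.11, 0.3025, 0, 1, -0.02, -0.22, 0.3025, 0, 1, -0.03, -0.33, 0.3025, 0, 1, -0.04, -0.44, 0.3025, 0, 1, -0.05, -0.55, 0.3025, 0, 1, -0.05, -0.626, 0.3025, 0, 1, -0.05, -0.626, 0.3025, 0, 1, -0.05, -0.626, 0.3025, 0, 1, -0.05, -0.626, 0.2, 0, 1, -0.05, -0.626, 0.1, 0, 1, -0.05, -0.626, 0.03, 0, 1, -0.05, -0.626, 0, 0, 1, -0.05, -0.626, 0, 0, 1, -0.05, -0.626, 0, 0])

```text
time_s: 10.95
ee_pos: [0.5083, -0.0563, 0.2449]
eef_rot: [3.14, 0.0, 1.655]
force: [0.2, 0.3, 0.7]
grip_width: 0.0002
```

```bash
python3 - <<'E'
from h import *
o=sensors.get_obs(); print({k:np.round(o[k],4) for k in ["time_s","ee_pos","eef_rot","force","grip_width"]})
cv2.imwrite("pics/w6.png",vision.camera("wrist"))
E
```

```text
{'time_s': np.float64(10.95), 'ee_pos': array([ 0.5083, -0.0563,  0.2449]), 'eef_rot': array([3.1402e+00, 4.0000e-04, 1.6550e+00]), 'force': array([0.1691, 0.3169, 0.7232]), 'grip_width': np.float64(0.0002)}
```

View pics/w6.png

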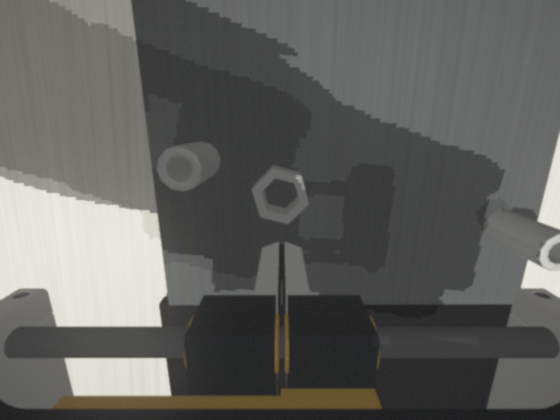

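Emit:
arm_command(plan=[1, -0.0025, 0.031, 0, 0, 1, -0.0051, 0.062, 0, 0, 1, -0.0076, 0.093, 0, 0, 1, -0.0102, 0.124, 0, 0, 1, -0.0127, 0.155, 0, 0, 1, -0.0153, 0.185, 0, 0, 1, -0.0178, 0.216, 0, 0, 1, -0.0204, 0.247, 0, 0, 1, -0.023, 0.278, 0, 0, 1, -0.0255, 0.309, 0, 0, 1, -0.028, 0.34, 0, 0, 1, -0.0306, 0.371, 0, 0, 1, -0.0331, 0.402, 0, 0, 1, -0.0357, 0.433, 0, 0, 1, -0.0382, 0.463, 0, 0, 1, -0.0408, 0.494, 0, 0, 1, -0.0433, 0.525, 0, 0, 1, -0.0459, 0.556, 0, 0, 1, -0.0485, 0.587, 0, 0, 1, -0.051, 0.618, 0, 0])

```text
time_s: 13.0
ee_pos: [0.4873, 0.1917, 0.2436]
eef_rot: [-3.142, -0.0, 1.654]
force: [0.0, 0.5, -1.0]
grip_width: 0.0002
```

Emit:
arm_command(plan=[1, 0, 0, 0, 0, 1, 0, 0, 0.12, 0, 1, 0, 0, 0.24, 0, 1, 0, 0, 0.35, 0, 1, 0, 0, 0.4, 0, 1, 0, 0, 0.4, 0, 1, 0, 0, 0.4, 0])

```text
time_s: 13.7
ee_pos: [0.4874, 0.1904, 0.4028]
eef_rot: [-3.141, 0.0, 1.654]
force: [-0.3, -0.1, 0.2]
grip_width: 0.0008
```

```bash
python3 - <<'E'
from h import *
o=sensors.get_obs(); print({k:np.round(o[k],4) for k in ["time_s","ee_pos","force"]})
p=vision.camera_params("wrist"); cv2.imwrite("pics/w7.png",vision.camera("wrist"));cv2.imwrite("pics/s7.png",cv2.resize(vision.camera("scene")[100:300,150:390],None,fx=3,fy=3))
np.savez("wp7.npz",**p)
for d in vision.pinpoint("nut0_center","wrist"): print(d["at"],d["confidence"],ray(p,d["at"][::-1],.011).round(3))
for d in vision.pinpoint("tray","wrist"): print("tray",d["at"],d["confidence"],ray(p,d["at"][::-1],0).round(3))
E
```

```text
{'time_s': np.float64(13.7), 'ee_pos': array([0.4874, 0.1904, 0.4028]), 'force': array([-0.3408, -0.1126,  0.2253])}
[164.1, 272.6] 0.68 [0.473 0.227 0.011]
tray [154.7, 316.9] 0.64 [0.528 0.242 0.   ]
tray [292.9, 315.4] 0.52 [0.549 0.044 0.   ]
tray [258.8, 483.5] 0.2 [0.78  0.117 0.   ]
```

View pics/w7.png

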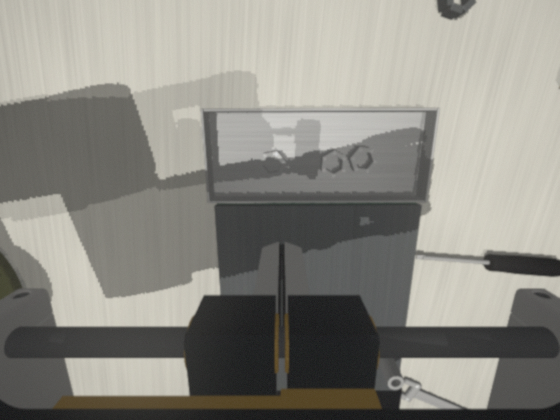

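View pics/s7.png

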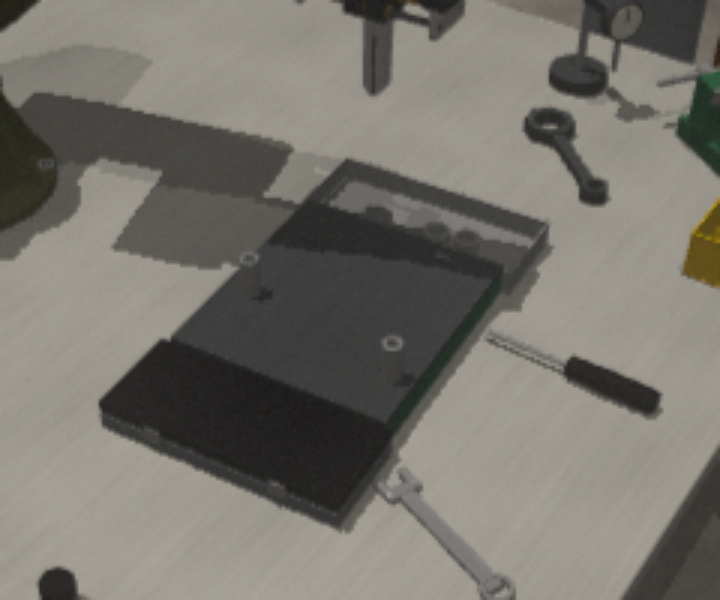

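```bash
python3 -c "
from station import job
print(job.hand_in())"
```

```text
the job is handed in; nothing more can be done
None
```

All three hex nuts are in the steel tray, and the job was handed in just after 13.7 s. I pushed them off one at a time with closed fingers, one straight stroke along each nut's lane, with the fingertips about 5 mm above the plate. I raised the arm about 160 mm afterwards.

- **Nuts:** The last wrist picture shows them at about (row 161, col 275), (162, 333) and (158, 361). All three look flat and clear of the tray walls. I judged this from the picture and did not measure their heights.
- **Piston pins:** In the last scene picture both still stand at the same pixels as in the pictures taken during the strokes.
- **Bystanders:** The wrench, screwdriver and connecting rod look unmoved in the same picture. The oil bottle and sleeve were outside most of that view. The arm passed well above that side of the bench and never felt a noticeable contact.
- **Forces:** The wrist readings after each move were about 1 N or less, and about zero after the arm was raised.
- **Network results that disagreed:** In that last wrist picture the trained network found only one of the three nuts and gave some false tray positions. I relied on the pictures and my own calibrated measurements instead; the top and scene cameras agreed on positions to 2–4 mm.

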